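Clear finished assemblies and loose clips into their trays

ROBOT

A 6-joint arm with a two-finger parallel gripper is mounted at the origin on a cart in front of the work surface, level with it; the furniture and walls round the work are solid. World frame = base frame: x ahead of the robot, y to its left, z up, the work surface at z = 0. Lengths are in m, angles in rad, forces in N, time in s.
With the tool pointing down it reaches from about 0.3 to 0.875 m from the base axis. Payload 6.4 kg.
Tool frame: the origin (TCP) lies midway between the tips of the shut fingers; the grasp point (between the pads) lies 19 mm behind it; z points along the fingers, y is the line along which they close (so a half turn about z gives the same grasp; the last joint's range is limited). The gripper opens to 85 mm and grips with 20 to 120 N. Pads are 22 mm wide; open, the fingers measure 114 mm over their backs; the gripper's body (76 mm by 85 mm) begins 54 mm behind the grasp point. The pads swing forward as they close: fully open they stand 13 mm farther back than shut.
Start: joints at [0.92, 0.181, 1.607, -0, 1.354, -0.206], TCP at [0.247, 0.519, 0.231] pointing down, gripper open.
Joint ranges: [-2.99, 2.99], [-0.89, 2.07], [0.3, 2.58], [-1.14, 4.28], [0, 2.63], [-3.12, 3.12]. Speed limits (rad/s): [2.57, 2.57, 3.01, 3.14, 3.14, 3.14].

INTERFACE

Orientations are given as a unit quaternion [w, x, y, z].
In Python, from bench import ctrl gives the robot as it stands.
- The arm moves only by the tool drive_tool, never from a script. Its argument "plan" is a list that holds one entry, the list of rows, each a list of 4 numbers: the shift along the tool's x, y, z scaled (see below), then the turn about the tool's z scaled (see below). In form: [[[x, y, z, roll], ...]]. A call has 1 to 12 rows; each row is the pose to reach, as a shift and turn from the pose commanded when the call began, along the tool's axes at that moment, turning the shorter way round; what a row does not reach only later rows make up. The controller multiplies each number of a shift by 400 mm and each number of a turn by 180 degrees. A row lasts 1/12 s, in which the tool goes at most 41.7 mm and 7.16 degrees, less where a joint would pass 70% of its speed; a pose out of reach is approached as far as the arm can. A call with a number of a shift or a turn outside -1 to 1 is refused whole. A call with a gripper value outside its range is refused whole. "jaw" is the closure, from 0 (fully open) to 1 (shut), set as the call begins (left out, the last holds). The fingers move at their own pace and stop on an object; the grip force is fixed at half the most. Time passes only in rows, so rows that repeat a pose let the fingers close. It gives the time, the measured TCP pose, the force, the opening and the grip force at its end, in the units of the state.
- ctrl.get_obs(): the state, without advancing time (a new reading comes with each control period).
- ctrl.camera(name): name is "scene" or "top" or "wrist"; returns (picture, depth): 480x640x3 uint8, red, green, blue; 480x640 float32, m along the optical axis (not along the pixel's ray), 0 where there is no reading.
- ctrl.camera_info(name): a dict with "camera_matrix" (3x3 intrinsics, pixels), "D" ([k1, k2, p1, p2, k3] as OpenCV has them; the pictures are not rectified), "R" (3x3) and "t" (3): a world point X has camera coordinates R X + t; the wrist camera has in their place "T_tool_cam" (4x4, takes a point from camera to tool coordinates, whose origin is the TCP and whose axes are the flange's). Camera axes: x right, y down, z forward; pixel columns grow to the right and rows downward; lengths in m; the calibration is good to about 2 mm. A picture is of the moment at which its call begins: read the wrist's pose just before it. camera_info takes no time and is no camera call.
- ctrl.hand_in(): hands the job in; it is judged then, once.
The state is a dict: "time_s": time; "q": joint angles; "dq": joint speeds; "joint_efforts": joint torques, N m; "eef_pos": TCP position; "eef_rot": TCP orientation; "wrist_force": force on the tool from outside, world axes, zero at the start; "torque": the same for the moment, N m; "opening": opening from 0.0 (shut) to 1.0 (fully open); "grasp_force": force on a finger pad.
Only numpy, scipy, OpenCV 4.12 (cv2) and the standard library are available. Lean on these libraries where they do the work, as an engineer would, in place of code of your own. Each camera call takes 0.05 s, during which the arm holds its last target. There are 200 camera calls.

TASK

Clear the bench at the end of the run: lay the three finished clip assemblies (black block on a steel strap) in the green tray, one in each pocket, and the two bare black clips in the red tray, one in each pocket. Each part lies flat on the pocket floor, lengthwise along the tray's long direction (either way round), roughly in the middle of its pocket. Leave the steel setting block and the plug gauge where they are.

Things in the scene. Friction and masses are not known exactly. Their poses are not given: they have to be found in the camera images.
- assembly_0: finished clip assembly, 18 x 46 x 18 mm, about 30 g, one of three alike: black block on one half of a bright steel strap with a brass rivet on its bare half. Origin: centre of underside; y along the strap, z up. Grip the block across x: it spans y = -4 to +23 mm (middle +10), 18 mm wide, top at 17 mm. The bare strap (y -23 to -4 mm) is 2 mm thick. Lies flat
- assembly_1: finished clip assembly, 18 x 46 x 18 mm, about 30 g, one of three alike: black block on one half of a bright steel strap with a brass rivet on its bare half. Origin: centre of underside; y along the strap, z up. Grip the block across x: it spans y = -4 to +23 mm (middle +10), 18 mm wide, top at 17 mm. The bare strap (y -23 to -4 mm) is 2 mm thick. Lies flat
- assembly_2: finished clip assembly, 18 x 46 x 18 mm, about 30 g, one of three alike: black block on one half of a bright steel strap with a brass rivet on its bare half. Origin: centre of underside; y along the strap, z up. Grip the block across x: it spans y = -4 to +23 mm (middle +10), 18 mm wide, top at 17 mm. The bare strap (y -23 to -4 mm) is 2 mm thick. Lies flat
- clip_0: bare loose clip, all black, U-shaped from above, no strap: 19 x 35 x 19 mm (x, y, z), about 12 g, one of two alike. Origin: centre of the underside (within 1 mm); y along its length, z up. Grip it across x. Lies flat
- clip_2: bare loose clip, all black, U-shaped from above, no strap: 19 x 35 x 19 mm (x, y, z), about 12 g, one of two alike. Origin: centre of the underside (within 1 mm); y along its length, z up. Grip it across x. Lies flat
- green_tray: green tray for finished assemblies, fixed, 214 mm (y) x 56 mm, 3 pockets in a row. Origin: centre of underside; y along the row, z up. Pocket centres: x = 0, y = -70, 0 and +70 mm; floor 4 mm above the bench, 66 mm long (y), 50 mm wide (x). Cross walls 4 mm thick between pockets and at the ends, top 14 mm above the bench; along the long sides only a lip, top at 7 mm
- red_tray: red tray for bare clips, fixed, 144 mm (y) x 56 mm, 2 pockets in a row. Origin: centre of underside; y along the row, z up. Pocket centres: x = 0, y = -35 and +35 mm; floor 4 mm above the bench, 66 mm long (y), 50 mm wide (x). Cross walls 4 mm thick between pockets and at the ends, top 14 mm above the bench; along the long sides only a lip, top at 7 mm
- gauge_block: grey ground-steel setting block, 25 x 50 x 25 mm, loose on the bench among the parts; origin: centre of the underside, y along its length. Not to be moved
- plug_gauge: lying plug gauge, 19 x 108 x 19 mm, light grey rod with a red band, loose on the bench; origin: centre of the underside, y along its length. Not to be moved
- clamp_fixture: fixed assembly fixture, 110 x 170 mm, in the middle of the bench between the trays, with a toggle clamp whose red lever stands up to 161 mm above the bench: carry parts over or round it. Origin: on the bench, about the middle of its base. Not part of the job

How it is judged:
By the outcome, as a careful person would: the job done as asked, in the order asked, and still so for the second after the job is handed in, with the robot touching nothing.
It also fails if it takes over 118 s, if anything falls off the work surface, if the arm or the gripper's body presses on something with over 40 N, if the wrist force passes 120 N, or if a joint passes its speed limit or range.

## Working session

There is one attempt and no reset: what is moved stays moved. The work goes in short steps, Python scripts to look and compute and a tool call to move; the robot and the scene stay as the last step left them, time stands still between calls to the robot, and variables do not carry over. Pictures are saved under pics/ and viewed, at most 14 in all, crops included, and the job is handed in when it is done.

Besides the shell and the picture viewer there is one more tool, called as a command line: name --argument value ..., lists and objects as JSON in quotes. drive_tool: Moves the arm, as the interface text tells. Its arguments: {"type":"object","properties":{"plan":{"type":"array"},"jaw":{"type":"number"}},"required":["plan"]}

```bash
mkdir -p pics; ls; python3 - <<'E'
from bench import ctrl
import cv2,numpy as np
for n in ("top","scene"):
    p,d=ctrl.camera(n); cv2.imwrite(f"pics/{n}0.png",p[:,:,::-1]); np.save(f"{n}0.npy",d)
    i=ctrl.camera_info(n); print(n,{k:np.round(np.array(v),3).tolist() for k,v in i.items()})
o=ctrl.get_obs(); print(o)
print({k:np.round(np.array(v),3).tolist() for k,v in ctrl.camera_info("wrist").items()})
E
```

```text
pics
top {'camera_matrix': [[584.152, 0.0, 314.86], [0.0, 584.152, 242.315], [0.0, 0.0, 1.0]], 'D': [0.017, 0.0, 0.0, 0.0, 0.0], 'R': [[-0.019, -1.0, 0.015], [-0.984, 0.016, -0.176], [0.175, -0.018, -0.984]], 't': [-0.03, 0.476, 1.194]}
scene {'camera_matrix': [[562.727, 0.0, 318.371], [0.0, 562.727, 237.731], [0.0, 0.0, 1.0]], 'D': [0.004, 0.0, 0.0, 0.0, 0.0], 'R': [[0.69, -0.724, 0.016], [-0.298, -0.305, -0.905], [0.66, 0.619, -0.426]], 't': [-0.344, 0.186, 0.865]}
{'time_s': 0.1, 'q': array([ 9.19698703e-01,  1.81483389e-01,  1.60791056e+00, -1.23130643e-06,
        1.35381290e+00, -2.06308234e-01]), 'dq': array([ 0.00056827, -0.00074737, -0.00315817, -0.00022335, -0.00034935,
       -0.00016261]), 'joint_efforts': array([ 4.34390222e-04, -4.45874655e+01, -3.52238452e+01, -3.15138877e-04,
        4.08567095e-03, -3.90585944e-05]), 'eef_pos': array([0.24708134, 0.51864982, 0.23046366]), 'eef_rot': array([-3.34956910e-04,  2.20565770e-01,  9.75371770e-01, -7.34309838e-04]), 'wrist_force': array([ 0.77527816, -0.23513385, -0.17947817]), 'torque': array([-0.00925885,  0.01592513, -0.05635121]), 'grasp_force': 0.0, 'opening': 0.9980287357560074}
{'camera_matrix': [[418.368, 0.0, 322.294], [0.0, 418.368, 243.742], [0.0, 0.0, 1.0]], 'D': [-0.007, 0.0, 0.0, 0.0, 0.0], 'T_tool_cam': [[-0.001, -0.959, -0.283, 0.073], [1.0, -0.001, 0.0, 0.001], [-0.0, -0.283, 0.959, -0.143], [0.0, 0.0, 0.0, 1.0]]}
```

View pics/top0.png

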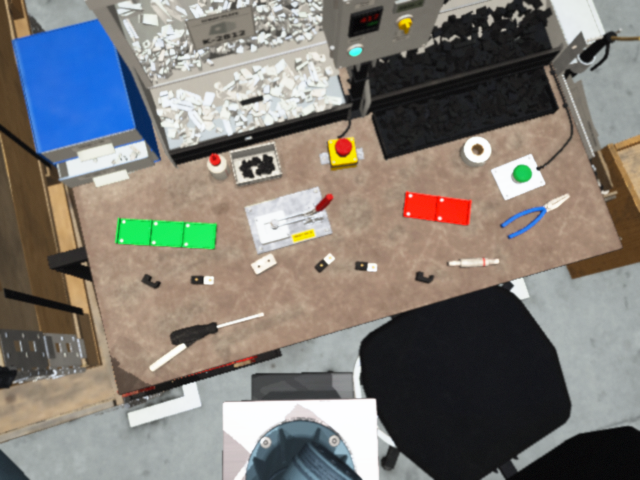

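View pics/scene0.png

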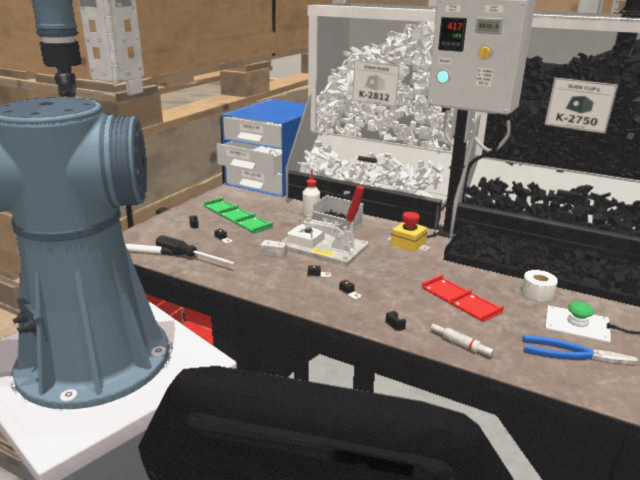

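```bash
cat > h.py <<'E'
import numpy as np,cv2
from bench import ctrl
from scipy.spatial.transform import Rotation as Ro
def cam(n,o=None):
    i=ctrl.camera_info(n); K=np.array(i["camera_matrix"]);D=np.array(i["D"])
    if n!="wrist": return K,D,np.array(i["R"]),np.array(i["t"])
    o=o or ctrl.get_obs(); w,x,y,z=o["eef_rot"]
    T=np.eye(4);T[:3,:3]=Ro.from_quat([x,y,z,w]).as_matrix();T[:3,3]=o["eef_pos"]
    M=np.linalg.inv(T@np.array(i["T_tool_cam"])); return K,D,M[:3,:3],M[:3,3]
def world(c,px,z):
    K,D,R,t=c; u=cv2.undistortPoints(np.array(px,float).reshape(-1,1,2),K,D)[:,0]
    d=np.c_[u,np.ones(len(u))]@R; C=-R.T@t
    return (C+d*((z-C[2])/d[:,2])[:,None])[:,:2]
def ortho(c,img,x0,x1,y0,y1,z,s):
    # rows: x decreasing, cols: y decreasing; s px per m
    X,Y=np.meshgrid(np.arange(x1,x0,-1/s),np.arange(y1,y0,-1/s),indexing="ij")
    P=np.stack([X,Y,np.full_like(X,z)],-1).reshape(-1,3)
    K,D,R,t=c; p=cv2.projectPoints(P,cv2.Rodrigues(R)[0],t,K,D)[0].reshape(*X.shape,2).astype(np.float32)
    return cv2.remap(img,p[...,0],p[...,1],cv2.INTER_CUBIC)
E
python3 - <<'E'
from h import *
im=cv2.imread("pics/top0.png");c=cam("top")
hsv=cv2.cvtColor(im,cv2.COLOR_BGR2HSV)
g=cv2.inRange(hsv,(50,120,80),(75,255,255)); r=cv2.inRange(hsv,(0,170,100),(6,255,255))|cv2.inRange(hsv,(174,170,100),(180,255,255))
for m,x0,y0,x1,y1 in ((g,100,200,230,260),(r,395,180,480,235)):
    mm=np.zeros_like(m);mm[y0:y1,x0:x1]=m[y0:y1,x0:x1]
    ys,xs=np.nonzero(mm); w=world(c,np.c_[xs,ys],0.008)
    rc=cv2.minAreaRect((w*1000).astype(np.float32)); print(len(xs),rc, cv2.boxPoints(rc).round(0).tolist())
for n,p in dict(c0=(150,281),a0=(203,280),gb=(263,264),a1=(325,263),a2=(366,266),c2=(425,277),pg=(473,263),fix=(289,219),lever=(325,202)).items(): print(n,world(c,[p],0.01).round(3))
a=ortho(c,im,0.36,0.48,0.07,0.33,0.017,3000)
b=ortho(c,im,0.36,0.48,-0.36,-0.02,0.017,2300)
b=cv2.resize(b,(780,275));a=cv2.resize(a,(780,360)); 
cv2.imwrite("pics/o.png",np.vstack([a[:300],b]))
E
```

```text
2461 ((507.3293762207031, 284.3578186035156), (215.82626342773438, 56.6593132019043), 86.05701446533203) [[472.0, 179.0], [528.0, 175.0], [543.0, 390.0], [486.0, 394.0]]
1592 ((553.9387817382812, -308.82952880859375), (146.39393615722656, 57.352718353271484), 81.32485961914062) [[515.0, -377.0], [571.0, -386.0], [593.0, -241.0], [537.0, -232.0]]
c0 [[0.403 0.315]]
a0 [[0.404 0.202]]
gb [[0.436 0.074]]
a1 [[ 0.436 -0.06 ]]
a2 [[ 0.428 -0.149]]
c2 [[ 0.402 -0.275]]
pg [[ 0.431 -0.381]]
fix [[0.534 0.017]]
lever [[ 0.571 -0.063]]
```

View pics/o.png

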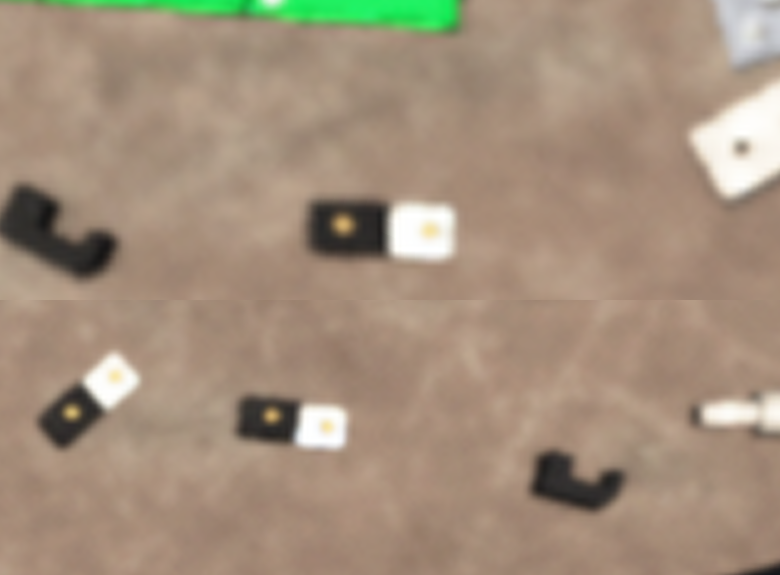

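```bash
cat >> h.py <<'E'
def go(*ts):
    """print rows (scaled) from the current pose to targets (x,y,z,psi_deg), psi = heading of tool x"""
    o=ctrl.get_obs(); w,x,y,z=o["eef_rot"]; R=Ro.from_quat([x,y,z,w]).as_matrix()
    psi=np.degrees(np.arctan2(R[1,0],R[0,0]))
    print("t",round(o["time_s"],2),"pos",o["eef_pos"].round(4),"psi",round(psi,2),"q6",round(o["q"][5],2),"tilt",R[2,2].round(5),"F",np.round(o["wrist_force"],1),"open",round(o["opening"],3),"gf",round(o["grasp_force"],1))
    for X,Y,Z,p in ts:
        s=R.T@(np.array([X,Y,Z])-o["eef_pos"])/0.4; r=-((p-psi+180)%360-180)/180
        print("row",np.r_[s,r].round(4).tolist(),"rows",int(np.ceil(max(np.linalg.norm(s)*400/41.7,abs(r)*180/7.16))))
E
python3 -c "
from h import *
go((.42,.27,.28,90))"
```

```text
t 0.1 pos [0.2471 0.5186 0.2305] psi 154.52 q6 -0.21 tilt -1.0 F [ 0.8 -0.2 -0.2] open 0.998 gf 0.0
row [-0.6577, -0.3753, -0.1235, 0.3584] rows 10
```

drive_tool --plan '[[[-0.658, -0.375, -0.124, 0.358], [-0.658, -0.375, -0.124, 0.358], [-0.658, -0.375, -0.124, 0.358], [-0.658, -0.375, -0.124, 0.358], [-0.658, -0.375, -0.124, 0.358], [-0.658, -0.375, -0.124, 0.358], [-0.658, -0.375, -0.124, 0.358], [-0.658, -0.375, -0.124, 0.358], [-0.658, -0.375, -0.124, 0.358], [-0.658, -0.375, -0.124, 0.358], [-0.658, -0.375, -0.124, 0.358], [-0.658, -0.375, -0.124, 0.358]]]' --jaw 0.3

```text
time_s: 1.1
eef_pos: [0.4199, 0.2708, 0.2805]
eef_rot: [-0.0, 0.705, 0.709, -0.0]
wrist_force: [-0.1, 0.6, 0.5]
opening: 0.697
grasp_force: 0.0
```

```bash
cat >> h.py <<'E'
def look(name,x0,x1,y0,y1,s,z=0.017):
    o=ctrl.get_obs(); c=cam("wrist",o); p,d=ctrl.camera("wrist"); im=p[:,:,::-1].copy(); cv2.imwrite(f"pics/raw_{name}.png",im)
    a=ortho(c,im,x0,x1,y0,y1,z,s)
    for k in range(int(np.ceil(y0*50)),int(y1*50)+1): cv2.line(a,(int((y1-k/50)*s),0),(int((y1-k/50)*s),8),(255,0,255),1)
    cv2.imwrite(f"pics/{name}.png",a); print(a.shape); return c,im
E
python3 -c "
from h import *
look('w1',.37,.56,.17,.41,2900)
go()"
```

```text
(552, 696, 3)
t 1.15 pos [0.4198 0.2709 0.2805] psi 90.31 q6 0.33 tilt -1.0 F [-0.3  0.2 -0.2] open 0.699 gf 0.0
```

View pics/w1.png

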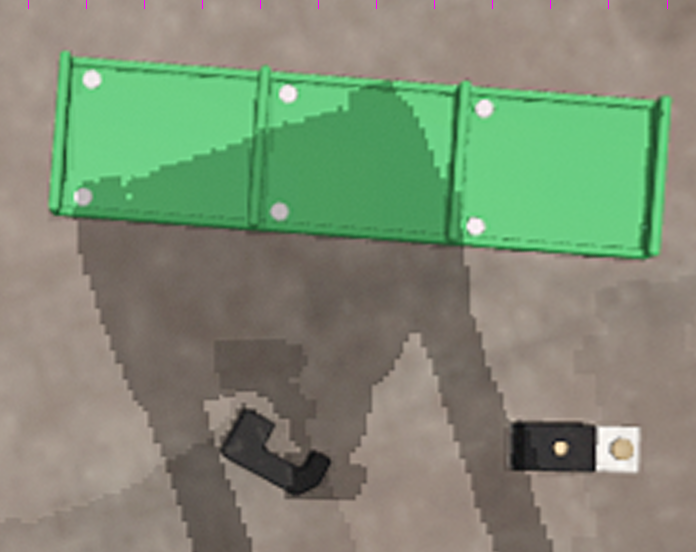

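```bash
python3 -c "
from h import *
im=cv2.imread('pics/w1.png')
k=(im.max(2)<60).astype(np.uint8)
n,l,st,ce=cv2.connectedComponentsWithStats(k)
for i in range(1,n):
    if st[i][4]>1000: 
        ys,xs=np.nonzero(l==i); print(st[i],cv2.minAreaRect(np.c_[xs,ys].astype(np.float32)))
go((.4055,.217,.05,87.7),(.4055,.217,.005,87.7))"
```

```text
[ 220  409  111   87 3354] ((275.4853210449219, 455.1911926269531), (105.30013275146484, 53.67905044555664), 30.963754653930664)
[ 511  422   84   49 3396] ((552.4999389648438, 446.0), (47.99999237060547, 82.99998474121094), 90.0)
t 1.15 pos [0.4198 0.2709 0.2805] psi 90.31 q6 0.33 tilt -1.0 F [-0.3  0.2 -0.2] open 0.699 gf 0.0
row [-0.1345, -0.0361, 0.5763, 0.0145] rows 6
row [-0.1345, -0.0361, 0.6888, 0.0145] rows 7
```

drive_tool --plan '[[[-0.134, -0.036, 0.576, 0.008], [-0.134, -0.036, 0.576, 0.008], [-0.134, -0.036, 0.576, 0.008], [-0.134, -0.036, 0.576, 0.008], [-0.134, -0.036, 0.576, 0.008], [-0.134, -0.036, 0.576, 0.008], [-0.134, -0.036, 0.576, 0.008], [-0.134, -0.036, 0.64, 0.008], [-0.134, -0.036, 0.689, 0.008], [-0.134, -0.036, 0.689, 0.008], [-0.134, -0.036, 0.689, 0.008]]]'

```text
time_s: 2.07
eef_pos: [0.4062, 0.2175, 0.0061]
eef_rot: [-0.0, 0.715, 0.699, -0.0]
wrist_force: [0.4, -0.6, -0.3]
opening: 0.7
grasp_force: 0.0
```

drive_tool --plan '[[[0, 0, 0, 0], [0, 0, 0, 0], [0, 0, 0, 0], [0, 0, 0, 0], [0, 0, 0, 0], [0, 0, 0, 0], [0, 0, 0, 0], [0, 0, 0, 0]]]' --jaw 1

```text
time_s: 2.73
eef_pos: [0.4073, 0.2172, 0.0069]
eef_rot: [0.001, 0.715, 0.699, 0.001]
wrist_force: [-2.2, -0.5, 8.4]
opening: 0.175
grasp_force: 59.5
```

```bash
python3 -c "
from h import *
go((.5021,.2258,.06,85.7),(.5021,.2258,.010,85.7))"
```

```text
t 2.73 pos [0.4073 0.2172 0.0069] psi 88.64 q6 0.26 tilt -1.0 F [-2.2 -0.5  8.4] open 0.175 gf 59.5
row [0.0271, 0.2367, -0.1321, 0.0163] rows 3
row [0.027, 0.2364, -0.0071, 0.0163] rows 3
```

drive_tool --plan '[[[0, 0, -0.06, 0], [0, 0, -0.13, 0], [0.027, 0.237, -0.132, 0.016], [0.027, 0.237, -0.132, 0.016], [0.027, 0.237, -0.132, 0.016], [0.027, 0.237, -0.132, 0.016], [0.027, 0.237, -0.132, 0.016]]]'

```text
time_s: 3.32
eef_pos: [0.5011, 0.2252, 0.0582]
eef_rot: [-0.0, 0.733, 0.68, -0.0]
wrist_force: [-1.5, -0.6, 0.3]
opening: 0.178
grasp_force: 58.9
```

```bash
python3 -c "
from h import *
p,d=ctrl.camera('wrist'); cv2.imwrite('pics/w2.png',p[:,:,::-1])
go((.5021,.2258,.015,85.7))"
```

```text
t 3.37 pos [0.4999 0.2251 0.0577] psi 85.76 q6 0.28 tilt -1.0 F [ 0.3  0.5 -0.9] open 0.178 gf 58.9
row [0.0021, 0.0056, 0.1068, 0.0003] rows 2
```

View pics/w2.png

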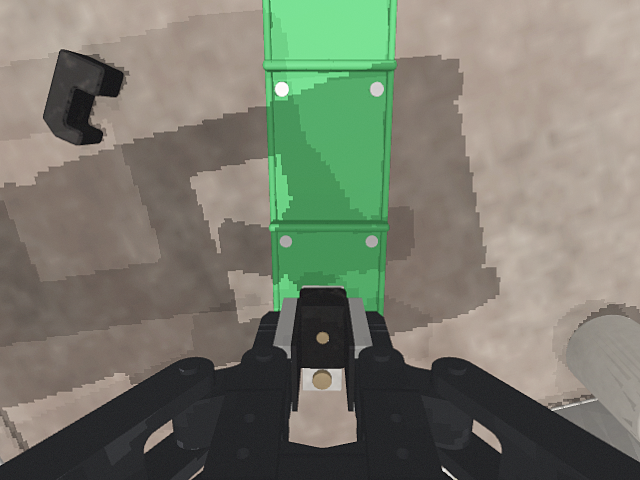

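drive_tool --plan '[[[0.002, 0.0055, 0.05, 0], [0.002, 0.0055, 0.09, 0], [0.002, 0.0055, 0.105, 0], [0.002, 0.0055, 0.114, 0], [0.002, 0.0055, 0.114, 0], [0.002, 0.0055, 0.114, 0]]]'

```text
time_s: 3.87
eef_pos: [0.5033, 0.2261, 0.013]
eef_rot: [0.0, 0.733, 0.681, 0.0]
wrist_force: [0.2, 0.3, 0.3]
opening: 0.175
grasp_force: 58.9
```

```bash
python3 -c "
from h import *
go((.5021,.2258,.011,85.7))"
```

```text
t 3.87 pos [0.5033 0.2261 0.013 ] psi 85.77 q6 0.28 tilt -1.0 F [0.2 0.3 0.3] open 0.175 gf 58.9
row [-0.0009, -0.0029, 0.0049, 0.0004] rows 1
```

drive_tool --plan '[[[0, 0, 0.004, 0], [0, 0, 0.005, 0], [0, 0, 0.005, 0]]]'

```text
time_s: 4.12
eef_pos: [0.5038, 0.2261, 0.011]
eef_rot: [0.0, 0.733, 0.68, 0.0]
wrist_force: [-0.2, 0.6, 0.2]
opening: 0.178
grasp_force: 59.0
```

drive_tool --plan '[[[0, 0, 0, 0], [0, 0, 0, 0], [0, 0, 0, 0], [0, 0, -0.02, 0], [0, 0, -0.06, 0], [0, 0, -0.15, 0], [0, 0, -0.25, 0], [0, 0, -0.35, 0], [0, 0, -0.48, 0], [0, 0, -0.48, 0]]]' --jaw 0.72

```text
time_s: 4.95
eef_pos: [0.5069, 0.2269, 0.2109]
eef_rot: [0.003, 0.733, 0.681, 0.005]
wrist_force: [1.7, 1.1, 0.6]
opening: 0.276
grasp_force: 0.0
```

```bash
python3 -c "
from h import *
look('w3',.46,.55,.17,.41,1500)
go((.42,-.10,.28,90),(.42,.10,.24,90))"
```

```text
(136, 360, 3)
t 5.0 pos [0.507  0.2269 0.2104] psi 85.77 q6 0.28 tilt -0.99993 F [1.  0.2 1.7] open 0.277 gf 0.0
row [-0.8304, -0.1547, -0.1787, -0.0235] rows 9
row [-0.3321, -0.1927, -0.0775, -0.0235] rows 4
```

View pics/w3.png

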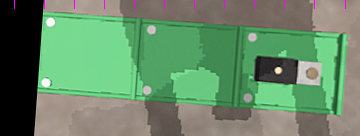

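drive_tool --plan '[[[-0.83, -0.155, -0.178, -0.023], [-0.83, -0.155, -0.178, -0.023], [-0.83, -0.155, -0.178, -0.023], [-0.83, -0.155, -0.178, -0.023], [-0.83, -0.155, -0.178, -0.023], [-0.83, -0.155, -0.178, -0.023], [-0.83, -0.155, -0.178, -0.023], [-0.83, -0.155, -0.178, -0.023], [-0.83, -0.155, -0.178, -0.023], [-0.83, -0.155, -0.178, -0.023]]]' --jaw 0.4

```text
time_s: 5.83
eef_pos: [0.4163, -0.1035, 0.274]
eef_rot: [0.001, 0.71, 0.705, -0.0]
wrist_force: [0.5, -0.2, -0.1]
opening: 0.598
grasp_force: 0.0
```

drive_tool --plan '[[[-0.25, 0, 0, 0], [-0.25, 0, 0, 0], [-0.25, 0, 0, 0], [-0.25, 0, 0, 0], [-0.25, 0, 0, 0]]]'

```text
time_s: 6.25
eef_pos: [0.4166, -0.1998, 0.2726]
eef_rot: [-0.001, 0.708, 0.706, 0.0]
wrist_force: [0.5, -0.2, 0.1]
opening: 0.599
grasp_force: 0.0
```

```bash
python3 -c "
from h import *
go()
look('w4',.37,.62,-.40,-.03,2100)
go()
im=cv2.imread('pics/w4.png')
k=(im.max(2)<60).astype(np.uint8)
n,l,st,ce=cv2.connectedComponentsWithStats(k)
for i in range(1,n):
    if st[i][4]>600: 
        ys,xs=np.nonzero(l==i); print(st[i],cv2.minAreaRect(np.c_[xs,ys].astype(np.float32)))
"
```

```text
t 6.25 pos [ 0.4166 -0.1998  0.2726] psi 89.83 q6 -0.7 tilt -1.0 F [ 0.5 -0.2  0.1] open 0.599 gf 0.0
(525, 777, 3)
t 6.3 pos [ 0.4166 -0.1992  0.2727] psi 89.9 q6 -0.7 tilt -1.0 F [-0.4 -0.2  0.1] open 0.604 gf 0.0
[  582     0   195   275 19948] ((679.0, 137.0), (274.0, 194.0), 90.0)
[  16  367   63   60 1811] ((46.541500091552734, 396.7664794921875), (38.415794372558594, 55.30595779418945), 48.23970031738281)
[199 383  55  38 835] ((226.10069274902344, 400.8941955566406), (51.234886169433594, 35.16921615600586), 6.709836959838867)
[696 503  81  22 918] ((736.0, 513.5), (21.0, 80.0), 90.0)
```

View pics/w4.png

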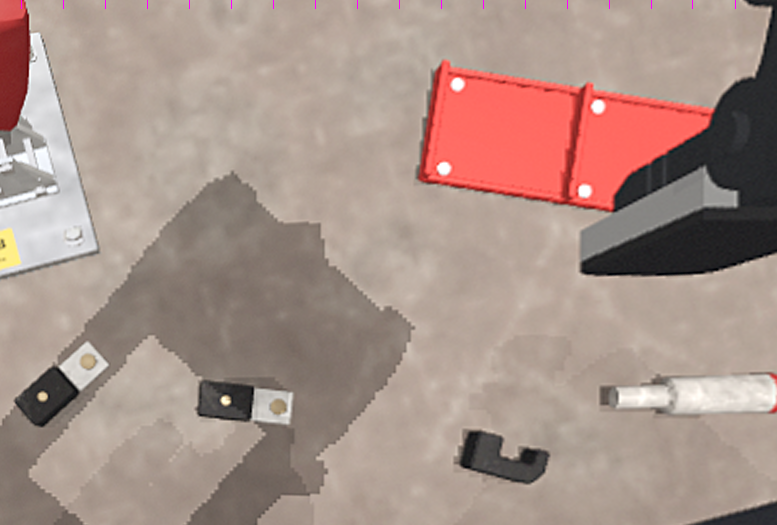

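```bash
python3 -c "
from h import *
go((.429,-.1376,.05,83.5),(.429,-.1376,.007,83.5))"
```

```text
t 6.3 pos [ 0.4166 -0.1992  0.2727] psi 89.9 q6 -0.7 tilt -1.0 F [-0.4 -0.2  0.1] open 0.604 gf 0.0
row [0.1528, 0.0314, 0.5571, 0.0356] rows 6
row [0.1526, 0.0315, 0.6646, 0.0356] rows 7
```

drive_tool --plan '[[[0.153, 0.031, 0.557, 0.036], [0.153, 0.031, 0.557, 0.036], [0.153, 0.031, 0.557, 0.036], [0.153, 0.031, 0.557, 0.036], [0.153, 0.031, 0.557, 0.036], [0.153, 0.031, 0.557, 0.036], [0.153, 0.031, 0.557, 0.036], [0.153, 0.031, 0.557, 0.036]]]'

```text
time_s: 6.97
eef_pos: [0.4285, -0.1372, 0.0503]
eef_rot: [-0.002, 0.746, 0.666, -0.0]
wrist_force: [0.5, 0.1, 0.6]
opening: 0.599
grasp_force: 0.0
```

```bash
python3 -c "
from h import *
go((.429,-.1376,.007,83.5))"
```

```text
t 6.97 pos [ 0.4285 -0.1372  0.0503] psi 83.57 q6 -0.46 tilt -0.99999 F [0.5 0.1 0.6] open 0.599 gf 0.0
row [-0.0011, 0.0016, 0.1082, 0.0004] rows 2
```

drive_tool --plan '[[[-0.001, 0.001, 0.06, 0], [-0.001, 0.001, 0.108, 0], [-0.001, 0.001, 0.108, 0], [-0.001, 0.001, 0.108, 0]]]'

```text
time_s: 7.3
eef_pos: [0.4305, -0.1402, 0.0092]
eef_rot: [0.001, 0.746, 0.665, 0.0]
wrist_force: [-0.4, -0.0, 0.1]
opening: 0.6
grasp_force: 0.0
```

drive_tool --plan '[[[0, 0, 0, 0], [0, 0, 0, 0], [0, 0, 0, 0], [0, 0, 0, 0], [0, 0, 0, 0], [0, 0, 0, 0], [0, 0, 0, 0]]]' --jaw 1

```text
time_s: 7.88
eef_pos: [0.4309, -0.1406, 0.0095]
eef_rot: [0.001, 0.747, 0.665, 0.0]
wrist_force: [-0.9, 1.3, 10.6]
opening: 0.171
grasp_force: 59.0
```

```bash
python3 -c "
from h import *
go((.44,-.13,.21,85.7))"
```

```text
t 7.88 pos [ 0.4309 -0.1406  0.0095] psi 83.41 q6 -0.46 tilt -1.0 F [-0.9  1.3 10.6] open 0.171 gf 59.0
row [0.0283, 0.0207, -0.5011, -0.0127] rows 5
```

```bash
python3 -c "
from h import *
go((.431,-.14,.12,83.5),(.431,-.14,.21,83.5),(.46,.12,.225,85.7))"
```

```text
t 7.88 pos [ 0.4309 -0.1406  0.0095] psi 83.41 q6 -0.46 tilt -1.0 F [-0.9  1.3 10.6] open 0.171 gf 59.0
row [0.0012, 0.0007, -0.2761, -0.0005] rows 3
row [0.0009, 0.0012, -0.5011, -0.0005] rows 5
row [0.6549, -0.0012, -0.5395, -0.0127] rows 9
```

drive_tool --plan '[[[0, 0, -0.05, 0], [0, 0, -0.15, 0], [0, 0, -0.5, 0], [0, 0, -0.5, 0], [0, 0, -0.5, 0], [0, 0, -0.5, 0], [0.655, 0, -0.54, -0.013], [0.655, 0, -0.54, -0.013], [0.655, 0, -0.54, -0.013], [0.655, 0, -0.54, -0.013], [0.655, 0, -0.54, -0.013], [0.655, 0, -0.54, -0.013]]]'

```text
time_s: 8.88
eef_pos: [0.4582, 0.1101, 0.2242]
eef_rot: [0.001, 0.733, 0.68, 0.001]
wrist_force: [1.5, -0.9, 0.7]
opening: 0.172
grasp_force: 59.1
```

```bash
python3 -c "
from h import *
go((.5071,.2926,.20,85.7),(.5071,.2926,.05,85.7))"
```

```text
t 8.88 pos [0.4582 0.1101 0.2242] psi 85.73 q6 0.06 tilt -1.0 F [ 1.5 -0.9  0.7] open 0.172 gf 59.1
row [0.4642, 0.0879, 0.0607, 0.0002] rows 5
row [0.4641, 0.0871, 0.4357, 0.0002] rows 7
```

drive_tool --plan '[[[0.46, 0.086, 0.06, 0], [0.46, 0.086, 0.06, 0], [0.46, 0.086, 0.06, 0], [0.46, 0.086, 0.06, 0], [0.46, 0.086, 0.06, 0], [0.46, 0.086, 0.42, 0], [0.46, 0.086, 0.42, 0], [0.46, 0.086, 0.42, 0], [0.46, 0.086, 0.42, 0], [0.46, 0.086, 0.42, 0], [0.46, 0.086, 0.42, 0]]]'

```text
time_s: 9.8
eef_pos: [0.5057, 0.2889, 0.0548]
eef_rot: [-0.0, 0.733, 0.68, -0.001]
wrist_force: [0.4, 0.2, 0.8]
opening: 0.167
grasp_force: 59.1
```

```bash
python3 -c "
from h import *
go((.5071,.2926,.0145,85.7))"
```

```text
t 9.8 pos [0.5057 0.2889 0.0548] psi 85.75 q6 0.39 tilt -1.0 F [0.4 0.2 0.8] open 0.167 gf 59.1
row [0.0096, 0.0029, 0.1007, 0.0003] rows 1
```

drive_tool --plan '[[[0.0095, 0.003, 0.05, 0], [0.0095, 0.003, 0.085, 0], [0.0095, 0.003, 0.095, 0], [0.0095, 0.003, 0.1, 0], [0.0095, 0.003, 0.1, 0], [0.0095, 0.003, 0.1, 0]]]'

```text
time_s: 10.3
eef_pos: [0.509, 0.2931, 0.0168]
eef_rot: [0.001, 0.733, 0.68, 0.001]
wrist_force: [-0.1, -0.4, -0.0]
opening: 0.173
grasp_force: 59.1
```

Lower to 0.0138, release, rise.

drive_tool --plan '[[[0, -0.004, 0.004, 0], [0, -0.004, 0.0075, 0], [0, -0.004, 0.0075, 0]]]'

```text
time_s: 10.55
eef_pos: [0.5068, 0.2932, 0.0136]
eef_rot: [0.0, 0.733, 0.68, 0.001]
wrist_force: [-2.9, -0.8, 9.3]
opening: 0.173
grasp_force: 60.4
```

drive_tool --plan '[[[0, 0, 0, 0], [0, 0, 0, 0], [0, 0, 0, 0], [0, 0, -0.02, 0], [0, 0, -0.06, 0], [0, 0, -0.15, 0], [0, 0, -0.48, 0], [0, 0, -0.48, 0], [0, 0, -0.48, 0], [0, 0, -0.48, 0]]]' --jaw 0.72

```text
time_s: 11.38
eef_pos: [0.51, 0.2944, 0.2133]
eef_rot: [0.003, 0.733, 0.681, 0.006]
wrist_force: [1.6, -0.5, 0.9]
opening: 0.28
grasp_force: 0.0
```

```bash
python3 -c "
from h import *
look('w5',.46,.55,.17,.41,1500)
go((.46,-.05,.22,132),(.46,.1,.22,110))"
```

```text
(136, 360, 3)
t 11.43 pos [0.5096 0.2941 0.2115] psi 85.77 q6 0.4 tilt -0.99993 F [1.2 0.3 1.2] open 0.277 gf 0.0
row [-0.867, -0.0598, -0.0259, -0.2569] rows 9
row [-0.493, -0.0875, -0.0244, -0.1346] rows 5
```

View pics/w5.png

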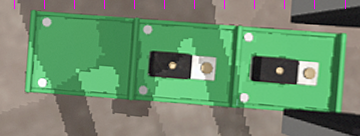

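```bash
python3 -c "
from h import *
go((.4314,-.0517,.21,132))"
```

```text
t 11.43 pos [0.5096 0.2941 0.2115] psi 85.77 q6 0.4 tilt -0.99993 F [1.2 0.3 1.2] open 0.277 gf 0.0
row [-0.8766, -0.131, -0.0017, -0.2569] rows 9
```

drive_tool --plan '[[[-0.877, -0.131, -0.01, -0.257], [-0.877, -0.131, -0.01, -0.257], [-0.877, -0.131, -0.01, -0.257], [-0.877, -0.131, -0.01, -0.257], [-0.877, -0.131, -0.01, -0.257], [-0.877, -0.131, -0.01, -0.257], [-0.877, -0.131, -0.01, -0.257], [-0.877, -0.131, -0.01, -0.257], [-0.877, -0.131, -0.01, -0.257], [-0.877, -0.131, -0.01, -0.257], [-0.877, -0.131, -0.01, -0.257]]]' --jaw 0.45

```text
time_s: 12.35
eef_pos: [0.4269, -0.0554, 0.2071]
eef_rot: [-0.001, 0.409, 0.913, -0.0]
wrist_force: [-0.2, 0.3, -0.6]
opening: 0.547
grasp_force: 0.0
```

```bash
python3 -c "
from h import *
look('w6',.38,.48,-.12,.0,5000)
go((.4314,-.0517,.05,132))"
```

```text
(500, 600, 3)
t 12.4 pos [ 0.4272 -0.0537  0.2071] psi 131.8 q6 -1.13 tilt -1.0 F [-0.1  0.3 -0.2] open 0.549 gf 0.0
row [-0.0037, 0.0113, 0.3929, -0.0011] rows 4
```

View pics/w6.png

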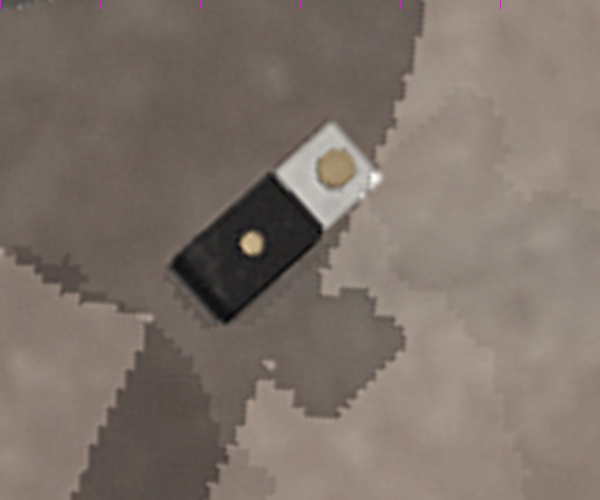

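```bash
python3 -c "
from h import *
go((.431,-.0502,.05,132),(.431,-.0502,.0115,132))"
```

```text
t 12.4 pos [ 0.4272 -0.0537  0.2071] psi 131.8 q6 -1.13 tilt -1.0 F [-0.1  0.3 -0.2] open 0.549 gf 0.0
row [-0.0003, 0.013, 0.3929, -0.0011] rows 4
row [-0.0004, 0.013, 0.4891, -0.0011] rows 5
```

drive_tool --plan '[[[0, 0.013, 0.39, 0], [0, 0.013, 0.39, 0], [0, 0.013, 0.39, 0], [0, 0.013, 0.39, 0], [0, 0.013, 0.39, 0], [0, 0.013, 0.39, 0], [0, 0.013, 0.39, 0]]]'

```text
time_s: 12.98
eef_pos: [0.4329, -0.049, 0.0533]
eef_rot: [0.001, 0.406, 0.914, 0.0]
wrist_force: [0.2, -0.8, 0.7]
opening: 0.55
grasp_force: 0.0
```

```bash
python3 -c "
from h import *
go((.431,-.0502,.0115,132))"
```

```text
t 12.98 pos [ 0.4329 -0.049   0.0533] psi 132.1 q6 -1.12 tilt -1.0 F [ 0.2 -0.8  0.7] open 0.55 gf 0.0
row [0.0012, -0.0056, 0.1044, 0.0006] rows 2
```

drive_tool --plan '[[[0.001, -0.003, 0.06, 0], [0.001, -0.003, 0.1, 0], [0.001, -0.003, 0.102, 0], [0.001, -0.003, 0.102, 0]]]'

```text
time_s: 13.32
eef_pos: [0.4318, -0.0503, 0.0127]
eef_rot: [0.001, 0.406, 0.914, 0.0]
wrist_force: [0.4, -0.1, 0.4]
opening: 0.552
grasp_force: 0.0
```

drive_tool --plan '[[[0, 0, 0, 0], [0, 0, 0, 0], [0, 0, 0, 0], [0, 0, 0, 0], [0, 0, 0, 0], [0, 0, 0, 0], [0, 0, 0, 0]]]' --jaw 1

```text
time_s: 13.9
eef_pos: [0.4321, -0.0506, 0.013]
eef_rot: [0.001, 0.407, 0.914, 0.0]
wrist_force: [-2.1, 0.6, 10.7]
opening: 0.166
grasp_force: 58.7
```

```bash
python3 -c "
from h import *
go((.431,-.05,.21,132),(.46,.17,.225,100))"
```

```text
t 13.9 pos [ 0.4321 -0.0506  0.013 ] psi 132.02 q6 -1.12 tilt -1.0 F [-2.1  0.6 10.7] open 0.166 gf 58.7
row [0.0016, -0.0003, -0.4926, 0.0001] rows 5
row [0.3616, 0.4218, -0.5304, 0.1779] rows 8
```

drive_tool --plan '[[[0, 0, -0.05, 0], [0, 0, -0.15, 0], [0, 0, -0.49, 0], [0, 0, -0.49, 0], [0, 0, -0.49, 0], [0, 0, -0.49, 0], [0, 0, -0.49, 0]]]'

```text
time_s: 14.48
eef_pos: [0.4334, -0.0512, 0.2123]
eef_rot: [0.005, 0.407, 0.914, 0.0]
wrist_force: [-0.5, 0.0, -0.9]
opening: 0.163
grasp_force: 59.0
```

```bash
python3 -c "
from h import *
p,d=ctrl.camera('wrist'); cv2.imwrite('pics/w7.png',cv2.resize(p[200:480,160:480,::-1],None,fx=1.5,fy=1.5))
go((.46,.17,.225,100),(.5127,.365,.20,85.7))"
```

```text
t 14.53 pos [ 0.4318 -0.0506  0.2094] psi 132.01 q6 -1.12 tilt -0.99999 F [-0.7  0.5 -1.1] open 0.164 gf 59.0
row [0.3624, 0.4216, -0.0399, 0.1779] rows 6
row [0.6367, 0.8457, 0.0223, 0.2573] rows 11
```

View pics/w7.png

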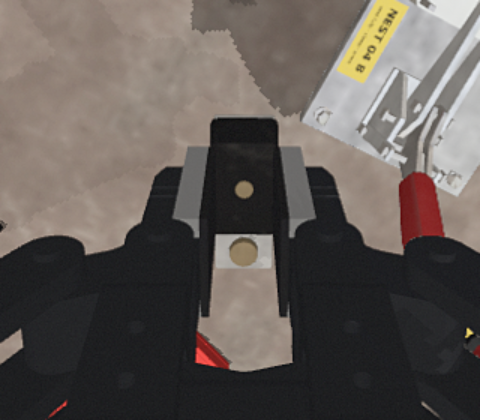

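drive_tool --plan '[[[0.362, 0.422, -0.04, 0.178], [0.362, 0.422, -0.04, 0.178], [0.362, 0.422, -0.04, 0.178], [0.362, 0.422, -0.04, 0.178], [0.362, 0.422, -0.04, 0.178], [0.637, 0.846, 0.02, 0.257], [0.637, 0.846, 0.02, 0.257], [0.637, 0.846, 0.02, 0.257], [0.637, 0.846, 0.02, 0.257], [0.637, 0.846, 0.02, 0.257], [0.637, 0.846, 0.02, 0.257], [0.637, 0.846, 0.02, 0.257]]]'

```text
time_s: 15.53
eef_pos: [0.51, 0.3699, 0.1953]
eef_rot: [-0.001, 0.732, 0.681, -0.002]
wrist_force: [-2.2, -1.2, 0.3]
opening: 0.165
grasp_force: 59.0
```

```bash
python3 -c "
from h import *
go((.5128,.365,.05,85.7))"
```

```text
t 15.53 pos [0.51   0.3699 0.1953] psi 85.92 q6 0.51 tilt -0.99999 F [-2.2 -1.2  0.3] open 0.165 gf 59.0
row [-0.0117, 0.0093, 0.3632, 0.0012] rows 4
```

drive_tool --plan '[[[-0.01, 0.007, 0.36, 0.001], [-0.01, 0.007, 0.36, 0.001], [-0.01, 0.007, 0.36, 0.001], [-0.01, 0.007, 0.36, 0.001], [-0.01, 0.007, 0.36, 0.001], [-0.01, 0.007, 0.36, 0.001]]]'

```text
time_s: 16.03
eef_pos: [0.5118, 0.3604, 0.0521]
eef_rot: [-0.001, 0.734, 0.679, -0.003]
wrist_force: [0.8, -0.1, -0.2]
opening: 0.162
grasp_force: 59.0
```

```bash
python3 -c "
from h import *
go((.5128,.365,.020,85.7))"
```

```text
t 16.03 pos [0.5118 0.3604 0.0521] psi 85.57 q6 0.5 tilt -0.99998 F [ 0.8 -0.1 -0.2] open 0.162 gf 59.0
row [0.0118, 0.0021, 0.0803, -0.0007] rows 1
```

Part bottom will be at pocket floor at TCP z ≈ 0.017.

drive_tool --plan '[[[0.011, 0.002, 0.05, 0], [0.011, 0.002, 0.08, 0], [0.011, 0.002, 0.083, 0], [0.011, 0.002, 0.083, 0], [0.011, 0.002, 0.083, 0]]]'

```text
time_s: 16.45
eef_pos: [0.5157, 0.366, 0.0231]
eef_rot: [0.0, 0.734, 0.679, 0.001]
wrist_force: [0.5, -0.0, -0.3]
opening: 0.165
grasp_force: 59.0
```

drive_tool --plan '[[[0, -0.005, 0.008, 0], [0, -0.005, 0.013, 0], [0, -0.005, 0.014, 0], [0, -0.005, 0.014, 0]]]'

```text
time_s: 16.78
eef_pos: [0.5133, 0.3662, 0.0171]
eef_rot: [0.0, 0.734, 0.679, 0.0]
wrist_force: [-1.6, -0.5, 4.3]
opening: 0.167
grasp_force: 59.6
```

Contact; release and rise.

drive_tool --plan '[[[0, 0, 0, 0], [0, 0, 0, 0], [0, 0, 0, 0], [0, 0, -0.02, 0], [0, 0, -0.06, 0], [0, 0, -0.15, 0], [0, 0, -0.48, 0], [0, 0, -0.48, 0], [0, 0, -0.48, 0], [0, 0, -0.48, 0]]]' --jaw 0.72

```text
time_s: 17.62
eef_pos: [0.5169, 0.3679, 0.2183]
eef_rot: [0.002, 0.734, 0.679, 0.007]
wrist_force: [1.4, 0.3, 0.5]
opening: 0.28
grasp_force: 0.0
```

```bash
python3 -c "
from h import *
look('w8',.38,.55,.17,.41,2500)
go((.403,.313,.20,59))"
```

```text
(426, 600, 3)
t 17.67 pos [0.5164 0.3676 0.2165] psi 85.59 q6 0.51 tilt -0.99992 F [1.1 0.2 0.7] open 0.281 gf 0.0
row [-0.1583, -0.2727, 0.0374, 0.1477] rows 4
```

View pics/w8.png

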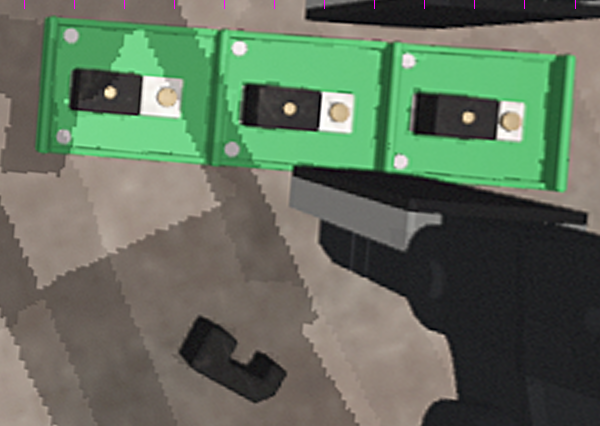

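drive_tool --plan '[[[-0.156, -0.272, 0.12, 0.148], [-0.156, -0.272, 0.12, 0.148], [-0.156, -0.272, 0.12, 0.148], [-0.156, -0.272, 0.12, 0.148], [-0.156, -0.272, 0.12, 0.148], [-0.156, -0.272, 0.12, 0.148], [-0.156, -0.272, 0.12, 0.148]]]' --jaw 0.4

```text
time_s: 18.25
eef_pos: [0.4014, 0.3128, 0.1611]
eef_rot: [0.0, 0.87, 0.493, 0.001]
wrist_force: [1.0, 0.3, -0.4]
opening: 0.602
grasp_force: 0.0
```

```bash
python3 -c "
from h import *
look('w9',.36,.45,.26,.37,5000,.019)
im=cv2.imread('pics/w9.png')
k=(im.max(2)<65).astype(np.uint8)
n,l,st,ce=cv2.connectedComponentsWithStats(k)
for i in range(1,n):
    if st[i][4]>3000: 
        ys,xs=np.nonzero(l==i); print(st[i],cv2.minAreaRect(np.c_[xs,ys].astype(np.float32)))
go((.403,.315,.05,59))"
```

```text
(451, 550, 3)
[  169   149   199   153 11980] ((268.7626037597656, 229.36647033691406), (188.53268432617188, 94.7838363647461), 29.357751846313477)
t 18.3 pos [0.4017 0.3128 0.1612] psi 59.03 q6 0.97 tilt -1.0 F [ 0.8 -0.2  0.1] open 0.602 gf 0.0
row [0.0058, -0.0003, 0.2781, 0.0002] rows 3
```

View pics/w9.png

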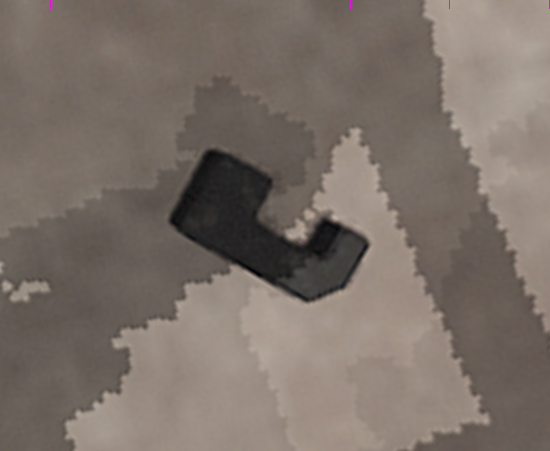

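```bash
python3 -c "
from h import *
go((.4036,.3154,.05,60.6))"
```

```text
t 18.3 pos [0.4017 0.3128 0.1612] psi 59.03 q6 0.97 tilt -1.0 F [ 0.8 -0.2  0.1] open 0.602 gf 0.0
row [0.0074, 0.0004, 0.2781, -0.0087] rows 3
```

drive_tool --plan '[[[0.0075, 0, 0.28, -0.009], [0.0075, 0, 0.28, -0.009], [0.0075, 0, 0.28, -0.009], [0.0075, 0, 0.28, -0.009], [0.0075, 0, 0.28, -0.009], [0.0075, 0, 0.28, -0.009]]]'

```text
time_s: 18.8
eef_pos: [0.4034, 0.3156, 0.0501]
eef_rot: [0.0, 0.863, 0.504, 0.001]
wrist_force: [-0.2, -0.5, 0.4]
opening: 0.596
grasp_force: 0.0
```

```bash
python3 -c "
from h import *
go((.4036,.3154,.010,60.6))"
```

```text
t 18.8 pos [0.4034 0.3156 0.0501] psi 60.58 q6 0.95 tilt -1.0 F [-0.2 -0.5  0.4] open 0.596 gf 0.0
row [-0.0003, 0.0006, 0.1003, -0.0001] rows 1
```

drive_tool --plan '[[[0, 0, 0.05, 0], [0, 0, 0.1, 0], [0, 0, 0.1, 0], [0, 0, 0.1, 0]]]'

```text
time_s: 19.13
eef_pos: [0.4024, 0.3153, 0.0099]
eef_rot: [0.0, 0.864, 0.504, 0.001]
wrist_force: [-0.2, 0.6, 0.0]
opening: 0.601
grasp_force: 0.0
```

drive_tool --plan '[[[0, 0, 0, 0], [0, 0, 0, 0], [0, 0, 0, 0], [0, 0, 0, 0], [0, 0, 0, 0], [0, 0, 0, 0], [0, 0, 0, 0]]]' --jaw 1

```text
time_s: 19.72
eef_pos: [0.4028, 0.3154, 0.0103]
eef_rot: [0.0, 0.864, 0.504, 0.002]
wrist_force: [-1.1, -0.6, 7.3]
opening: 0.198
grasp_force: 59.1
```

drive_tool --plan '[[[0, 0, -0.05, 0], [0, 0, -0.15, 0], [0, 0, -0.52, 0], [0, 0, -0.52, 0], [0, 0, -0.52, 0], [0, 0, -0.52, 0], [0, 0, -0.52, 0]]]'

```text
time_s: 20.3
eef_pos: [0.4048, 0.3165, 0.2242]
eef_rot: [0.001, 0.863, 0.504, 0.007]
wrist_force: [0.7, 0.1, 0.2]
opening: 0.199
grasp_force: 58.8
```

```bash
python3 -c "
from h import *
p,d=ctrl.camera('wrist'); cv2.imwrite('pics/w10.png',cv2.resize(p[200:480,160:480,::-1],None,fx=1.5,fy=1.5))
go((.42,-.01,.225,80))"
```

```text
t 20.35 pos [0.4035 0.3158 0.2208] psi 60.57 q6 0.95 tilt -0.99996 F [-0.  -0.1 -1.1] open 0.199 gf 58.8
row [-0.6889, 0.4363, -0.013, -0.108] rows 8
```

View pics/w10.png

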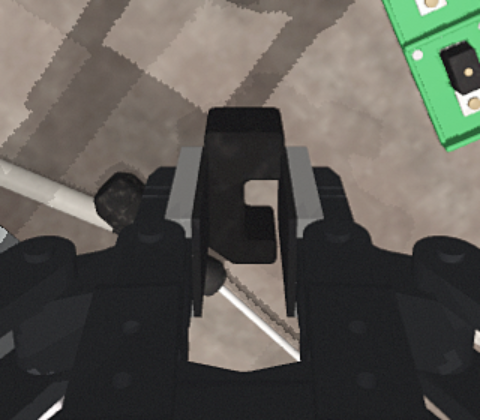

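drive_tool --plan '[[[-0.689, 0.436, -0.02, -0.108], [-0.689, 0.436, -0.02, -0.108], [-0.689, 0.436, -0.02, -0.108], [-0.689, 0.436, -0.02, -0.108], [-0.689, 0.436, -0.02, -0.108], [-0.689, 0.436, -0.02, -0.108], [-0.689, 0.436, -0.02, -0.108], [-0.689, 0.436, -0.02, -0.108], [-0.689, 0.436, -0.02, -0.108], [-0.689, 0.436, -0.02, -0.108]]]'

```text
time_s: 21.18
eef_pos: [0.4172, -0.0134, 0.2235]
eef_rot: [-0.0, 0.768, 0.641, -0.001]
wrist_force: [0.3, 1.3, 0.2]
opening: 0.201
grasp_force: 58.8
```

```bash
python3 -c "
from h import *
go((.548,-.3426,.22,81.2))"
```

```text
t 21.18 pos [ 0.4172 -0.0134  0.2235] psi 79.69 q6 -0.14 tilt -1.0 F [0.3 1.3 0.2] open 0.201 gf 58.8
row [-0.7512, 0.469, 0.0082, -0.0084] rows 9
```

drive_tool --plan '[[[-0.75, 0.465, 0, -0.008], [-0.75, 0.465, 0, -0.008], [-0.75, 0.465, 0, -0.008], [-0.75, 0.465, 0, -0.008], [-0.75, 0.465, 0, -0.008], [-0.75, 0.465, 0, -0.008], [-0.75, 0.465, 0, -0.008], [-0.75, 0.465, 0, -0.008], [-0.75, 0.465, 0, -0.008], [-0.75, 0.465, 0, -0.008], [-0.75, 0.465, 0, -0.008], [-0.75, 0.465, 0, -0.008]]]'

```text
time_s: 22.18
eef_pos: [0.5489, -0.3362, 0.2231]
eef_rot: [-0.001, 0.757, 0.653, 0.0]
wrist_force: [-0.9, 1.2, -0.2]
opening: 0.196
grasp_force: 58.8
```

```bash
python3 -c "
from h import *
go()
c,im=look('w11',.48,.62,-.42,-.2,3000,.010)
a=cv2.imread('pics/w11.png');h=cv2.cvtColor(a,cv2.COLOR_BGR2HSV)
r=cv2.inRange(h,(0,120,60),(8,255,255))|cv2.inRange(h,(172,120,60),(180,255,255))
r=cv2.morphologyEx(r,cv2.MORPH_OPEN,np.ones((5,5)))
cs=cv2.findContours(r,0,2)[0]
for q in cs:
    if cv2.contourArea(q)>3000:
        rc=cv2.minAreaRect(q);b=cv2.boxPoints(rc);print(cv2.contourArea(q),np.array(rc[1])/3,rc[2],np.c_[.62-b[:,1]/3000,-.2-b[:,0]/3000].round(4).tolist(), .62-rc[0][1]/3000,-.2-rc[0][0]/3000)
go((.548,-.3426,.06,81.2))"
```

```text
t 22.18 pos [ 0.5489 -0.3362  0.2231] psi 81.53 q6 -0.59 tilt -1.0 F [-0.9  1.2 -0.2] open 0.196 gf 58.8
(421, 660, 3)
71890.0 [145.38216146  56.19024658] 8.993792533874512 [[0.5386999845504761, -0.23240000009536743], [0.5942000150680542, -0.24120000004768372], [0.571399986743927, -0.384799987077713], [0.5159000158309937, -0.37599998712539673]] 0.5550510050455729 -0.3085944010416667
t 22.23 pos [ 0.5489 -0.3362  0.2236] psi 81.55 q6 -0.59 tilt -1.0 F [-0.8  1.4 -0.1] open 0.196 gf 58.8
row [-0.0168, 0.0007, 0.409, 0.0019] rows 4
```

```bash
python3 -c "
from h import *
go((.5493,-.3432,.05,81))"
```

```text
t 22.23 pos [ 0.5489 -0.3362  0.2236] psi 81.55 q6 -0.59 tilt -1.0 F [-0.8  1.4 -0.1] open 0.196 gf 58.8
row [-0.0178, 0.0042, 0.434, 0.003] rows 5
```

drive_tool --plan '[[[-0.017, 0.004, 0.43, 0.003], [-0.017, 0.004, 0.43, 0.003], [-0.017, 0.004, 0.43, 0.003], [-0.017, 0.004, 0.43, 0.003], [-0.017, 0.004, 0.43, 0.003], [-0.017, 0.004, 0.43, 0.003], [-0.017, 0.004, 0.43, 0.003]]]'

```text
time_s: 22.82
eef_pos: [0.5504, -0.3454, 0.0544]
eef_rot: [0.001, 0.761, 0.649, 0.0]
wrist_force: [-0.3, -0.9, -0.2]
opening: 0.196
grasp_force: 58.8
```

```bash
python3 -c "
from h import *
go((.5493,-.3432,.0145,81))"
```

```text
t 22.82 pos [ 0.5504 -0.3454  0.0544] psi 80.96 q6 -0.58 tilt -1.0 F [-0.3 -0.9 -0.2] open 0.196 gf 58.8
row [0.0052, -0.0037, 0.0997, -0.0002] rows 1
```

drive_tool --plan '[[[0.004, -0.003, 0.05, 0], [0.004, -0.003, 0.085, 0], [0.004, -0.003, 0.094, 0], [0.004, -0.003, 0.097, 0], [0.004, -0.003, 0.097, 0], [0.004, -0.003, 0.097, 0]]]'

```text
time_s: 23.32
eef_pos: [0.5492, -0.3446, 0.0149]
eef_rot: [0.001, 0.761, 0.649, 0.0]
wrist_force: [-0.4, 0.1, -0.1]
opening: 0.2
grasp_force: 58.8
```

drive_tool --plan '[[[0, 0, 0.0025, 0], [0, 0, 0.0025, 0], [0, 0, 0.0025, 0]]]'

```text
time_s: 23.57
eef_pos: [0.5492, -0.3448, 0.0144]
eef_rot: [0.001, 0.761, 0.649, 0.0]
wrist_force: [-2.0, 1.6, 6.1]
opening: 0.197
grasp_force: 59.7
```

drive_tool --plan '[[[0, 0, 0, 0], [0, 0, 0, 0], [0, 0, 0, 0], [0, 0, -0.02, 0], [0, 0, -0.06, 0], [0, 0, -0.15, 0], [0, 0, -0.42, 0], [0, 0, -0.42, 0], [0, 0, -0.42, 0], [0, 0, -0.42, 0]]]' --jaw 0.7

```text
time_s: 24.4
eef_pos: [0.5517, -0.3467, 0.1894]
eef_rot: [0.007, 0.761, 0.649, 0.001]
wrist_force: [1.2, -0.8, -0.4]
opening: 0.301
grasp_force: 0.0
```

```bash
python3 -c "
from h import *
go((.402,-.269,.16,75))"
```

```text
t 24.4 pos [ 0.5517 -0.3467  0.1894] psi 80.91 q6 -0.58 tilt -0.99991 F [ 1.2 -0.8 -0.4] open 0.301 gf 0.0
row [0.1332, -0.401, 0.0682, 0.0328] rows 5
```

drive_tool --plan '[[[0.133, -0.4, 0.07, 0.03], [0.133, -0.4, 0.07, 0.03], [0.133, -0.4, 0.07, 0.03], [0.133, -0.4, 0.07, 0.03], [0.133, -0.4, 0.07, 0.03], [0.133, -0.4, 0.07, 0.03], [0.133, -0.4, 0.07, 0.03]]]' --jaw 0.4

```text
time_s: 24.98
eef_pos: [0.3994, -0.2668, 0.1533]
eef_rot: [0.001, 0.791, 0.612, 0.0]
wrist_force: [0.4, -0.2, 1.3]
opening: 0.599
grasp_force: 0.0
```

```bash
python3 -c "
from h import *
go()
look('w12',.36,.45,-.33,-.22,5000,.019)
im=cv2.imread('pics/w12.png')
for T in (55,65,75):
  k=(im.max(2)<T).astype(np.uint8)
  n,l,st,ce=cv2.connectedComponentsWithStats(k)
  for i in range(1,n):
    if st[i][4]>3000: 
        ys,xs=np.nonzero(l==i); rc=cv2.minAreaRect(np.c_[xs,ys].astype(np.float32)); print(T,st[i],rc,.45-rc[0][1]/5000,-.22-rc[0][0]/5000,np.array(rc[1])/5)
go((.402,-.27,.05,75))"
```

```text
t 24.98 pos [ 0.3994 -0.2668  0.1533] psi 75.47 q6 -0.58 tilt -1.0 F [ 0.4 -0.2  1.3] open 0.599 gf 0.0
(451, 550, 3)
55 [ 152  177  150  120 4075] ((236.81939697265625, 234.53692626953125), (155.83050537109375, 89.75272369384766), 15.018359184265137) 0.40309261474609376 -0.26736387939453127 [31.16610107 17.95054474]
65 [  152   177   200   122 11100] ((252.0576934814453, 238.7884521484375), (188.21664428710938, 90.95091247558594), 15.255118370056152) 0.4022423095703125 -0.2704115386962891 [37.64332886 18.1901825 ]
75 [  151   176   202   124 12934] ((252.0841522216797, 238.33035278320312), (189.22352600097656, 91.88204956054688), 15.068489074707031) 0.4023339294433594 -0.27041683044433595 [37.8447052  18.37640991]
t 25.03 pos [ 0.4001 -0.2674  0.1537] psi 75.48 q6 -0.58 tilt -1.0 F [0.1 0.5 0.8] open 0.598 gf 0.0
row [-0.0046, 0.0054, 0.2593, 0.0027] rows 3
```

drive_tool --plan '[[[-0.008, 0.007, 0.26, 0.002], [-0.008, 0.007, 0.26, 0.002], [-0.008, 0.007, 0.26, 0.002], [-0.008, 0.007, 0.26, 0.002], [-0.008, 0.007, 0.26, 0.002], [-0.008, 0.007, 0.26, 0.002]]]'

```text
time_s: 25.53
eef_pos: [0.4025, -0.2715, 0.0501]
eef_rot: [0.001, 0.793, 0.61, 0.0]
wrist_force: [-0.1, 0.2, 0.3]
opening: 0.602
grasp_force: 0.0
```

```bash
python3 -c "
from h import *
go((.402,-.2715,.010,75))"
```

```text
t 25.53 pos [ 0.4025 -0.2715  0.0501] psi 75.15 q6 -0.58 tilt -1.0 F [-0.1  0.2  0.3] open 0.602 gf 0.0
row [-0.0001, -0.0014, 0.1003, 0.0008] rows 1
```

drive_tool --plan '[[[0, 0, 0.05, 0], [0, 0, 0.1, 0], [0, 0, 0.1, 0], [0, 0, 0.1, 0]]]'

```text
time_s: 25.87
eef_pos: [0.4015, -0.2705, 0.0097]
eef_rot: [0.001, 0.793, 0.61, 0.0]
wrist_force: [-0.2, 0.3, 0.3]
opening: 0.603
grasp_force: 0.0
```

drive_tool --plan '[[[0, 0, 0, 0], [0, 0, 0, 0], [0, 0, 0, 0], [0, 0, 0, 0], [0, 0, 0, 0], [0, 0, 0, 0], [0, 0, 0, 0]]]' --jaw 1

```text
time_s: 26.45
eef_pos: [0.4019, -0.271, 0.0104]
eef_rot: [0.002, 0.793, 0.61, 0.0]
wrist_force: [-1.4, 1.2, 7.7]
opening: 0.198
grasp_force: 59.0
```

drive_tool --plan '[[[0, 0, -0.05, 0], [0, 0, -0.15, 0], [0, 0, -0.3, 0], [0, 0, -0.3, 0], [0, 0, -0.3, 0], [0, 0, -0.3, 0]]]'

```text
time_s: 26.95
eef_pos: [0.4017, -0.2708, 0.1305]
eef_rot: [0.002, 0.793, 0.61, 0.0]
wrist_force: [-0.2, 1.0, -0.5]
opening: 0.196
grasp_force: 58.9
```

```bash
python3 -c "
from h import *
go((.5603,-.274,.12,81))"
```

```text
t 26.95 pos [ 0.4017 -0.2708  0.1305] psi 75.14 q6 -0.58 tilt -0.99999 F [-0.2  1.  -0.5] open 0.196 gf 58.9
row [0.0941, 0.3852, 0.0274, -0.0326] rows 4
```

drive_tool --plan '[[[0.094, 0.385, 0.02, -0.032], [0.094, 0.385, 0.02, -0.032], [0.094, 0.385, 0.02, -0.032], [0.094, 0.385, 0.02, -0.032], [0.094, 0.385, 0.02, -0.032], [0.094, 0.385, 0.19, -0.032], [0.094, 0.385, 0.19, -0.032], [0.094, 0.385, 0.19, -0.032], [0.094, 0.385, 0.19, -0.032], [0.094, 0.385, 0.19, -0.032]]]'

```text
time_s: 27.78
eef_pos: [0.5593, -0.2733, 0.053]
eef_rot: [0.0, 0.761, 0.649, -0.0]
wrist_force: [-1.0, -1.0, -0.2]
opening: 0.198
grasp_force: 59.0
```

```bash
python3 -c "
from h import *
go((.5603,-.274,.0145,81))"
```

```text
t 27.78 pos [ 0.5593 -0.2733  0.053 ] psi 80.88 q6 -0.49 tilt -1.0 F [-1.  -1.  -0.2] open 0.198 gf 59.0
row [-0.0013, 0.0028, 0.0964, -0.0007] rows 1
```

drive_tool --plan '[[[0, 0.001, 0.05, 0], [0, 0.001, 0.085, 0], [0, 0.001, 0.093, 0], [0, 0.001, 0.096, 0], [0, 0.001, 0.096, 0], [0, 0.001, 0.096, 0]]]'

```text
time_s: 28.28
eef_pos: [0.5601, -0.2735, 0.015]
eef_rot: [0.001, 0.761, 0.649, 0.0]
wrist_force: [0.2, 0.8, -0.2]
opening: 0.198
grasp_force: 59.0
```

drive_tool --plan '[[[0, 0, 0.0025, 0], [0, 0, 0.0025, 0], [0, 0, 0.0025, 0]]]'

```text
time_s: 28.53
eef_pos: [0.5603, -0.2736, 0.0145]
eef_rot: [0.001, 0.761, 0.649, 0.0]
wrist_force: [-1.5, 0.7, 5.0]
opening: 0.196
grasp_force: 59.6
```

drive_tool --plan '[[[0, 0, 0, 0], [0, 0, 0, 0], [0, 0, 0, 0], [0, 0, -0.02, 0], [0, 0, -0.06, 0], [0, 0, -0.15, 0], [0, 0, -0.42, 0], [0, 0, -0.42, 0], [0, 0, -0.42, 0], [0, 0, -0.42, 0]]]' --jaw 0.7

```text
time_s: 29.37
eef_pos: [0.5631, -0.2755, 0.1898]
eef_rot: [0.006, 0.761, 0.649, 0.001]
wrist_force: [1.1, -1.1, 0.3]
opening: 0.301
grasp_force: 0.0
```

drive_tool --plan '[[[0, -0.4, -0.1, 0], [0, -0.4, -0.1, 0], [0, -0.4, -0.1, 0], [0, -0.4, -0.1, 0], [0, -0.4, -0.1, 0], [0, -0.4, -0.1, 0]]]'

```text
time_s: 29.87
eef_pos: [0.4007, -0.2478, 0.2221]
eef_rot: [0.001, 0.762, 0.648, 0.0]
wrist_force: [1.1, -0.3, 0.6]
opening: 0.3
grasp_force: 0.0
```

```bash
python3 -c "
from h import *
p,_=ctrl.camera('scene'); q,_=ctrl.camera('top'); o=ctrl.get_obs(); c=cam('wrist',o); w,_=ctrl.camera('wrist')
a=ortho(cam('scene'),p[:,:,::-1].copy(),.46,.62,-.41,-.21,.012,1500)
b=ortho(c,w[:,:,::-1].copy(),.46,.62,-.41,-.21,.012,2400)
t=q[180:300,100:500,::-1]
a=cv2.resize(a,(300,b.shape[0])); top=np.hstack([a,b]); t=cv2.resize(t,(top.shape[1],200))
cv2.imwrite('pics/fin.png',np.vstack([top,t])); print(top.shape)
go()"
```

```text
(384, 780, 3)
t 30.02 pos [ 0.4024 -0.2481  0.2212] psi 80.9 q6 -0.65 tilt -1.0 F [-0.1 -0.5 -0.1] open 0.303 gf 0.0
```

View pics/fin.png

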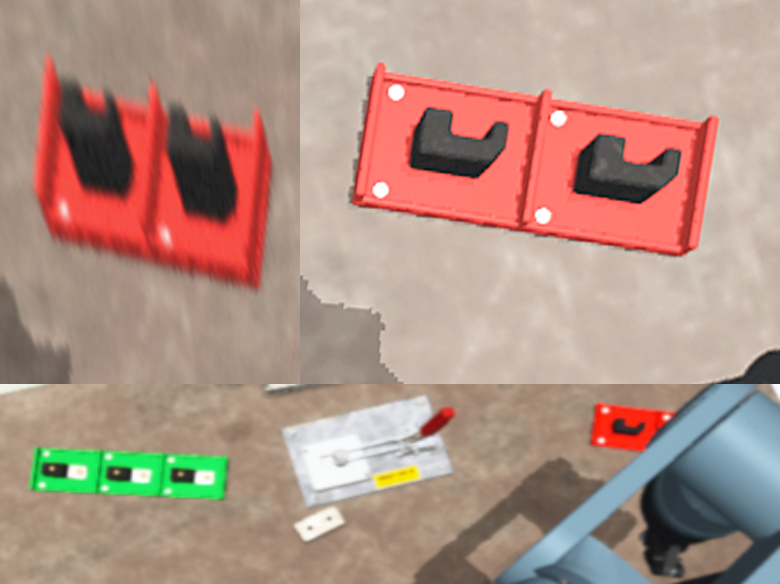

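The picture shows a clip flat in each red pocket and an assembly in each green pocket. The setting block is where it was, and the arm is clear of everything.

```bash
python3 -c "
from bench import ctrl
print(ctrl.hand_in())"
```

```text
the job is handed in; nothing more can be done
None
```

The job is handed in at about 30 s on the robot's clock: the three assemblies lie in the green tray and the two bare clips in the red tray, one per pocket. The last picture shows the setting block unmoved, but the arm hid the plug gauge there; I never went near it.

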